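# Roll the spacer onto the marking line

### The arm

A 6-joint arm with a two-finger parallel gripper is mounted at the origin on a cart in front of the work surface, level with it; the furniture and walls round the work are solid. World frame = base frame: x ahead of the robot, y to its left, z up, the work surface at z = 0. Lengths are in m, angles in degrees, forces in N, time in s.
With the tool pointing down it reaches from about 0.4 to 0.825 m from the base axis. Payload 7 kg.
Tool frame: the origin (TCP) lies midway between the tips of the shut fingers; the grasp point (between the pads) lies r.grasp_offset behind it (r.grasp_offset is the distance from the TCP to the grasp point, in m); z points along the fingers, y is the direction in which the jaws open and shut (so a half turn about z gives the same grasp; the last joint's range is limited). The gripper opens to 88 mm and grips with 3 to 60 N. Pads are 19 mm wide; open, the fingers measure 130 mm over their backs; the gripper's body (78 mm by 193 mm) begins 47 mm behind the grasp point.
Start: joints at [87.84, 20.546, 0.682, 0, -70.136, -16.507], TCP at [0.216, 0.639, 0.194] pointing down, gripper open.
Joint ranges: [-176.03, 176.03], [-82.01, 121.73], [-58.28, 71.71], [-173.87, 95.51], [-174.79, -0.11], [-173.66, 173.66]. Speed limits (degrees/s): [136.94, 136.94, 172.46, 180, 180, 180].

### API

Orientations are given as [roll, pitch, yaw] about the fixed x, y, z axes, in that order (R = Rz(yaw) Ry(pitch) Rx(roll)).
In Python, from plant import status, imaging, r gives the robot as it stands.
- The arm moves only by the tool apply_moves, never from a script. Its argument "moves" is a list of rows, each a list of 6 numbers: the shift along the tool's x, y, z in units of 200 mm (1.0 is 200 mm), then the turn, a rotation vector about the tool's x, y, z in units of 90 degrees (1.0 is 90 degrees). In form: [[tx, ty, tz, rx, ry, rz], ...]. A call has 1 to 12 rows; each row is the pose to reach, as a shift and turn from the pose measured when the call began, along the tool's axes at that moment; what a row does not reach only later rows make up. A row lasts 1/8 s, in which the tool goes at most 62.5 mm and 10.7 degrees, less where a joint would pass 70% of its speed; a pose out of reach is approached as far as the arm can. A call with a number of a shift or a turn outside -1 to 1 is refused whole. A call with a gripper value outside its range is refused whole. "hand" is the closure, from -1 (fully open) to 1 (shut), set as the call begins (left out, the last holds). The fingers move at their own pace and stop on an object; "grip_force" is the grip in N (left out, the last holds). Time passes only in rows, so rows that repeat a pose let the fingers close. It gives the time, the measured TCP pose, the force and the opening at its end, in the units of the state.
- status.get_state(): the state, without advancing time (a new reading comes with each control period).
- imaging.capture(name): name is "scene" or "top" or "wrist"; returns (picture, depth): 384x512x3 uint8, blue, green, red; 384x512 float32, m along the optical axis (not along the pixel's ray), 0 where there is no reading.
- imaging.camera_info(name): a dict with "fx", "fy", "cx", "cy" (pixels), "T" (4x4, takes a point from camera to world coordinates). Camera axes: x right, y up, looking along -z (the intrinsics and any distortion apply to the point x, -y, -z); pixel columns grow to the right and rows downward; lengths in m; the calibration is good to about 2 mm. A picture is of the moment at which its call begins: read the wrist's pose just before it. camera_info takes no time and is no camera call; for the wrist camera it gives the pose at the moment of the call.
- r.close_job(): hands the job in, once; it reports no verdict.
The state is a dict: "time_s": time; "joints": joint angles; "qd": joint speeds; "joint_torque": joint torques, N m; "tcp_pos": TCP position; "eef_rot": TCP orientation; "contact_force": force on the tool from outside, world axes, zero at the start; "moment": the same for the moment, N m; "gripper_width": finger opening in m.
Only numpy, scipy, OpenCV 4.12 (cv2) and the standard library are available. Lean on these libraries where they do the work, as an engineer would, in place of code of your own. Each camera call takes 0.05 s, during which the arm holds its last target.

### The job

Two round metal parts lie on the plywood marking board, one on each side of the long dark line drawn across it. Gently push the thicker one sideways with a fingertip, high on its side, so that it rolls over to the line, and leave it lying still along the line, centred over it, ready for marking. Only push it, never pinch or lift it, and leave the thinner pin and everything else where it is.

Things in the scene. Friction and masses are not known exactly. Their poses are not given: they have to be found in the camera images.
- spacer: thicker round part: smooth aluminium spacer, diameter 40 mm, length 90 mm, about 0.2 kg, bored ends. Rolls easily; pushed slowly it stops within a few mm once let go. Origin: its middle, on its axis, 20 mm above the board's top. Own y = the cylinder's axis; z is up at the start and turns with it. Starts parallel to the line within 2 degrees, 75 to 105 mm from it, on either side.
- pin: the thinner of the two round parts: an aluminium pin, 24 mm in diameter, 90 mm long, lying on the board on the other side of the line, its axis 75 to 105 mm from the line and parallel to it; it rolls easily and must stay. Origin: its middle, on its axis; own y axis along it.
- line (a point): middle of the dark line, on top of the board, 12 mm above the table. The line (3 mm wide, 204 mm long) runs across the board along the point's y (away from the robot); x runs along the board, square to the line, the rolling direction; z up. The fixed plywood board is 300 (x) by 210 (y) by 12 mm, the line at mid-length, short scale ticks along its near edge.
- nozzle_cap: white moulded nozzle cap, 20 mm across, 40 mm tall, standing on the board beside the rolling lane, on its far edge; origin at the centre of its underside. To be left alone.
- hex_key: black L-shaped hex key, 92 x 31 x 5 mm, lying on the board along its near edge beside the rolling lane; origin at the middle of its underside. To be left alone.
- screwdriver: screwdriver, 185 mm long, 30 mm thick, lying on the table beyond the board's far edge; origin at the middle of its underside. To be left alone.
- chrome_post: domed post, 76 mm across, 59 mm tall, standing on the table beyond the board's far edge; origin at the centre of its underside. To be left alone.
- carton: small open carton, 42 x 48 x 57 mm, standing on the table beyond the end of the board, off the rolling lane; origin at the middle of its underside. To be left alone.
There are look-alikes about, which are no part of the job. Leave any green or red look-alike of the spacer alone.

How it is judged:
By the outcome, as a careful person would: the job done as asked, in the order asked, and still so for the second after the job is handed in, with the robot touching nothing.
It also fails if it takes over 38 s, if anything falls off the work surface, if the arm or the gripper's body presses on something with over 40 N, if the wrist force passes 120 N, or if a joint passes its speed limit or range.

## Working session

There is one attempt and no reset: what is moved stays moved. The work goes in short steps, Python scripts to look and compute and a tool call to move; the robot and the scene stay as the last step left them, time stands still between calls to the robot, and variables do not carry over. Pictures are saved under pics/ and viewed, and the job is handed in when it is done.

Besides the shell and the picture viewer there is one more tool, called after "Call:" in YAML: its name, and indented under it one key for each argument. apply_moves: Moves the arm, as the interface text tells. Its arguments: {"type":"object","properties":{"moves":{"type":"array","items":{"type":"array","items":{"type":"number"}}},"hand":{"type":"number"},"grip_force":{"type":"number"}},"required":["moves"]}

```bash
ls; mkdir -p pics
cat > h.py <<'E'
import numpy as np, cv2
from plant import status, imaging, r
def ray(info,u,v):
    d=np.array([(u-info['cx'])/info['fx'],-(v-info['cy'])/info['fy'],-1.0])
    T=np.array(info['T']); return T[:3,3],T[:3,:3]@d
def on_plane(info,u,v,z):
    o,d=ray(info,u,v); return o+d*(z-o[2])/d[2]
def pts(info,depth):
    v,u=np.mgrid[:depth.shape[0],:depth.shape[1]]
    d=np.stack([(u-info['cx'])/info['fx'],-(v-info['cy'])/info['fy'],-np.ones(u.shape)],-1)*depth[...,None]
    T=np.array(info['T']); return d@T[:3,:3].T+T[:3,3]
E
python3 - <<'E'
from h import *
for n in ('top','scene'):
    p,d=imaging.capture(n); i=imaging.camera_info(n)
    cv2.imwrite(f'pics/{n}0.png',p); np.savez(f'{n}0.npz',p=p,d=d,T=i['T'],k=[i['fx'],i['fy'],i['cx'],i['cy']])
    print(n,{k:np.round(x,3).tolist() if not isinstance(x,str) else x for k,x in i.items()})
s=status.get_state();print(s)
print(r.grasp_offset)
E
```

```text
pics
top {'fx': 415.362, 'fy': 415.362, 'cx': 255.679, 'cy': 187.618, 'T': [[-0.026, 0.994, -0.11, 0.494], [-0.999, -0.023, 0.031, 0.14], [0.028, 0.111, 0.993, 1.016], [0.0, 0.0, 0.0, 1.0]]}
scene {'fx': 487.307, 'fy': 487.307, 'cx': 247.781, 'cy': 188.299, 'T': [[0.889, 0.319, -0.327, 0.191], [-0.457, 0.59, -0.666, -0.704], [-0.019, 0.742, 0.671, 0.898], [0.0, 0.0, 0.0, 1.0]]}
{'time_s': 0.1, 'joints': array([ 8.78405556e+01,  2.05875096e+01,  6.39305515e-01, -1.81478867e-02,
       -7.01357132e+01, -1.65057169e+01]), 'qd': array([ 0.04852436, -0.00202282,  0.11048532,  0.02358727, -0.06443233,
        0.09659625]), 'joint_torque': array([-4.62521766e-04, -5.84159768e+01,  2.93751061e+01,  7.01533824e+00,
        1.01758653e-02, -5.24193570e-05]), 'tcp_pos': array([0.21590995, 0.63902648, 0.19351525]), 'eef_rot': array([ 1.79914693e+02, -7.48602751e-03, -1.86713348e+01]), 'contact_force': array([ 0.18272526,  0.79649915, -0.17077729]), 'moment': array([-0.0516949 ,  0.00491672, -0.00801357]), 'gripper_width': 0.0878648869047984}
0.0188
```

View pics/top0.png

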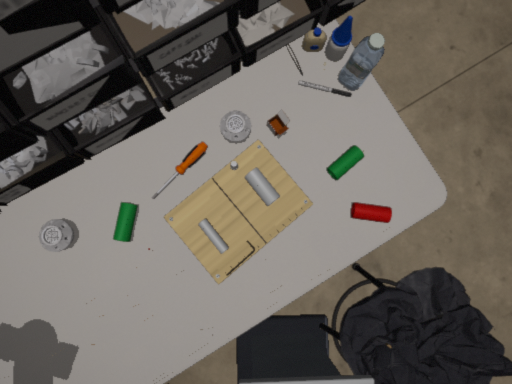

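View pics/scene0.png

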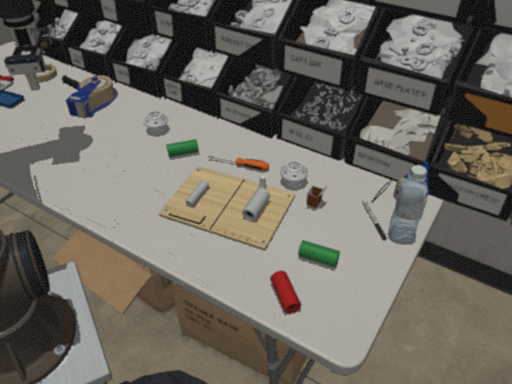

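Top view: the candidates are grey thick part (263,187), grey thin pin (213,235), green (345,162) and (125,222), and red (371,212). I choose the thick grey one at (263,187). The line runs from about (217,178) to (265,242). Next, a close crop and the measurements.

Run:
```python
from h import *
z=np.load('top0.npz');p=z['p'];d=z['d'];k=z['k'];i=dict(fx=k[0],fy=k[1],cx=k[2],cy=k[3],T=z['T'])
c=p[130:290,155:320];cv2.imwrite('pics/crop.png',cv2.resize(c,None,fx=3.6,fy=3.6,interpolation=cv2.INTER_CUBIC))
P=pts(i,d)
hsv=cv2.cvtColor(p,cv2.COLOR_BGR2HSV)
# board mask: yellowish
m=cv2.inRange(hsv,(12,60,90),(32,255,255))
m=cv2.morphologyEx(m,cv2.MORPH_OPEN,np.ones((3,3)))
cs,_=cv2.findContours(m,cv2.RETR_EXTERNAL,cv2.CHAIN_APPROX_NONE)
m2=cv2.morphologyEx(m,cv2.MORPH_CLOSE,np.ones((9,9)))
cs,_=cv2.findContours(m2,cv2.RETR_EXTERNAL,cv2.CHAIN_APPROX_NONE)
b=max(cs,key=cv2.contourArea);h=cv2.convexHull(b)
w=np.array([on_plane(i,u,v,.012)[:2] for u,v in h[:,0]])
R=cv2.minAreaRect((w*1000).astype(np.float32));print('board',R,cv2.boxPoints(R).round(1).tolist())
bm=np.zeros(m.shape,np.uint8);cv2.drawContours(bm,[h],-1,255,-1)
print('board z',np.median(P[(m>0)&(bm>0)&(d>0)][:,2]), 'table z',np.median(P[300:320,150:200,2]))
hi=((P[...,2]>.019)&(bm>0)&(d>0)).astype(np.uint8)
n,l,s,ce=cv2.connectedComponentsWithStats(hi)
for j in range(1,n):
    if s[j,4]>25:
        q=P[l==j]; mu=q.mean(0);C=np.cov(q[:,:2].T);e,v=np.linalg.eigh(C);a=v[:,1]
        t=(q[:,:2]-mu[:2])@v
        print(ce[j],s[j,4],mu.round(4),'axis deg',np.degrees(np.arctan2(a[1],a[0])).round(2),'ext',np.ptp(t,0).round(4),'zmax',np.percentile(q[:,2],95).round(4))
dk=((hsv[...,2]<100)&(bm>0)).astype(np.uint8)
n,l,s,ce=cv2.connectedComponentsWithStats(dk)
for j in range(1,n):
    if s[j,4]>15:
        ys,xs=np.where(l==j);q=np.array([on_plane(i,u,v,.012)[:2] for u,v in zip(xs,ys)])
        f=cv2.fitLine((q*1000).astype(np.float32),cv2.DIST_L2,0,.01,.01).ravel();t=(q*1000-f[2:])@f[:2]
        print('dark',ce[j],s[j,4],f.round(3),np.degrees(np.arctan2(f[1],f[0])),t.min(),t.max())
```

```text
board ((659.7183227539062, -248.0228271484375), (560.1236572265625, 902.8090209960938), 84.5525894165039) [[183.8000030517578, -484.0], [1082.5, -569.7000122070312], [1135.699951171875, -12.100000381469727], [236.89999389648438, 73.5999984741211]]
board z -0.7410966833659749 table z -0.0005721503057113386
[355.4375       4.79166667] 48 [ 1.0592 -0.1527  0.0364] axis deg 121.83 ext [0.0027 0.0626] zmax 0.0473
[341.695       38.25833333] 600 [ 0.9402 -0.0972  0.0986] axis deg 66.33 ext [0.0429 0.0456] zmax 0.1637
[362.43307638  60.15346882] 1427 [ 0.8692 -0.1301  0.1372] axis deg 52.55 ext [0.0558 0.063 ] zmax 0.209
[345.60826446 161.3322314 ] 605 [ 0.6617 -0.1084  0.0345] axis deg 129.51 ext [0.0399 0.0909] zmax 0.0404
[371.70127796 212.13258786] 626 [ 0.5379 -0.1647  0.0347] axis deg 80.66 ext [0.0398 0.0906] zmax 0.0405
dark [354.15584416   6.23376623] 77 [ 5.590000e-01 -8.290000e-01  1.069382e+03 -1.565140e+02] -56.025093 -49.871290447981856 35.58577744542679
dark [437.08823529   3.67647059] 34 [ 9.760000e-01 -2.190000e-01  1.074243e+03 -3.734550e+02] -12.654436 -12.89628467414194 
[... 2069 characters left out ...]
95165475
dark [507.91666667 188.08333333] 24 [ 4.90000e-01 -8.72000e-01  5.89964e+02 -5.14922e+02] -60.67386 -9.789059587503843 11.0748667856898
dark [498.08045977 200.63793103] 174 [ 8.73000e-01  4.88000e-01  5.59472e+02 -4.87314e+02] 29.226265 -28.653521833995182 25.42867577548678
dark [352.40425532 209.93617021] 47 [ 9.88000e-01 -1.52000e-01  5.45385e+02 -1.24711e+02] -8.714151 -17.53215736295684 17.327309656493767
dark [414.68188542 312.28162903] 10141 [ 1.69000e-01  9.86000e-01  2.98715e+02 -2.61393e+02] 80.25404 -238.80981037209295 319.5528935635315
dark [507.65217391 314.69565217] 23 [ 3.24000e-01 -9.46000e-01  2.85866e+02 -4.85539e+02] -71.08893 -14.111108536812843 10.213608678457529
```

View pics/crop.png

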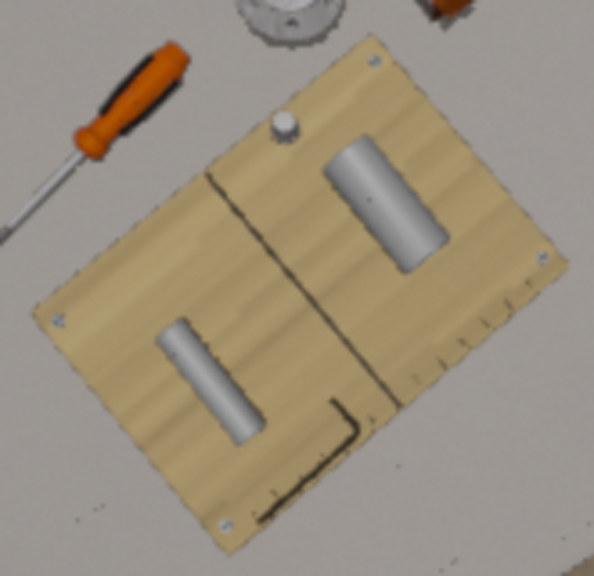

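The crop confirms it: the thick grey spacer is at right (crop 387,205), the thin pin at left (212,380), and the cap, key and line are visible. The board mask caught the floor, so I'll redo it inside the crop.

```bash
cat > meas.py <<'E'
from h import *
def board(p,d,i,verbose=True):
    W=np.zeros(p.shape[:2],np.uint8);W[130:290,155:320]=255
    P=pts(i,d);hsv=cv2.cvtColor(p,cv2.COLOR_BGR2HSV)
    m=cv2.inRange(hsv,(12,60,80),(32,255,255))&W
    m=cv2.morphologyEx(m,cv2.MORPH_CLOSE,np.ones((7,7)));m=cv2.morphologyEx(m,cv2.MORPH_OPEN,np.ones((7,7)))
    cs,_=cv2.findContours(m,cv2.RETR_EXTERNAL,cv2.CHAIN_APPROX_NONE)
    h=cv2.convexHull(max(cs,key=cv2.contourArea))
    w=np.array([on_plane(i,u,v,.012)[:2] for u,v in h[:,0]])
    R=cv2.minAreaRect((w*1000).astype(np.float32));print('board',R)
    bm=np.zeros(m.shape,np.uint8);cv2.drawContours(bm,[h],-1,255,-1);bm=cv2.dilate(bm,np.ones((5,5)))
    print('board z',np.median(P[(m>0)&(d>0)][:,2]))
    dk=((hsv[...,2]<95)&(bm>0)).astype(np.uint8)
    n,l,s,ce=cv2.connectedComponentsWithStats(dk,connectivity=8)
    for j in range(1,n):
        if s[j,4]>15:
            ys,xs=np.where(l==j);q=np.array([on_plane(i,u,v,.012)[:2] for u,v in zip(xs,ys)])
            f=cv2.fitLine((q*1000).astype(np.float32),cv2.DIST_L2,0,.01,.01).ravel();t=(q*1000-f[2:])@f[:2]
            print('dark',ce[j].round(1),s[j,4],f.round(3),'deg',np.degrees(np.arctan2(f[1],f[0])).round(2),t.min().round(1),t.max().round(1))
    hi=((P[...,2]>.019)&(bm>0)&(d>0)&(W>0)).astype(np.uint8)
    n,l,s,ce=cv2.connectedComponentsWithStats(hi)
    for j in range(1,n):
        if s[j,4]>20:
            q=P[l==j]; R=cv2.minAreaRect((q[:,:2]*1000).astype(np.float32));mu=q.mean(0)
            top=q[q[:,2]>np.percentile(q[:,2],60)]
            f=cv2.fitLine((q[:,:2]*1000).astype(np.float32),cv2.DIST_HUBER,0,.01,.01).ravel()
            print('obj',ce[j].round(1),s[j,4],mu.round(4),'rect',np.round(R[0],1),np.round(R[1],1),'deg',np.degrees(np.arctan2(f[1],f[0])).round(2),'zmax',np.percentile(q[:,2],95).round(4),'topmean',top.mean(0).round(4))
E
python3 - <<'E'
from meas import *
z=np.load('top0.npz');k=z['k'];board(z['p'],z['d'],dict(fx=k[0],fy=k[1],cx=k[2],cy=k[3],T=z['T']))
E
```

```text
board ((551.8944091796875, 152.37057495117188), (208.8119354248047, 297.63397216796875), 38.5349006652832)
board z 0.011307064769914721
dark [242.7 258.5] 67 [  0.736  -0.677 436.209 144.571] deg -42.6 -51.9 39.2
obj [233.6 165. ] 58 [0.6573 0.1612 0.0411] rect [657.9 161.9] [17.1 15.2] deg -76.41 zmax 0.054 topmean [0.6597 0.1614 0.0521]
obj [261.6 186.1] 632 [0.6049 0.0965 0.0466] rect [606.3  95.3] [89.9 40.1] deg 37.2 zmax 0.0524 topmean [0.6053 0.0951 0.0508]
obj [212.8 235.4] 390 [0.4927 0.2135 0.0324] rect [492.4 214. ] [89.9 23.8] deg 37.18 zmax 0.0368 topmean [0.4945 0.215  0.0353]
```

```bash
cat > line.py <<'E'
from h import *
def line(p,i,d0=(213,172),d1=(268,247)):
    g=cv2.cvtColor(p,cv2.COLOR_BGR2GRAY)
    bh=cv2.morphologyEx(g,cv2.MORPH_BLACKHAT,cv2.getStructuringElement(cv2.MORPH_ELLIPSE,(7,7)))
    W=np.zeros(g.shape,np.uint8);cv2.line(W,d0,d1,255,9)
    ys,xs=np.where((bh>18)&(W>0));w=bh[ys,xs].astype(float)
    q=np.array([on_plane(i,u,v,.012)[:2]*1000 for u,v in zip(xs,ys)])
    f=cv2.fitLine(q.astype(np.float32),cv2.DIST_HUBER,0,.01,.01).ravel()
    t=(q-f[2:])@f[:2];res=(q-f[2:])@np.array([-f[1],f[0]])
    k=abs(res)<4
    t0,t1=t[k].min(),t[k].max();mid=f[2:]+f[:2]*(t0+t1)/2
    ang=np.degrees(np.arctan2(f[1],f[0]))
    print('line n',k.sum(),'ang',ang.round(2),'mid',mid.round(1),'len',(t1-t0).round(1),'res',res[k].std().round(2),(res[k]*w[k]).sum()/w[k].sum())
    return mid,ang
E
python3 - <<'E'
from line import *
z=np.load('top0.npz');k=z['k'];i=dict(fx=k[0],fy=k[1],cx=k[2],cy=k[3],T=z['T'])
mid,ang=line(z['p'],i)
a=np.radians(ang);ey=np.array([np.cos(a),np.sin(a)]);ex=np.array([ey[1],-ey[0]])
for n,c in dict(spacer=(606.3,95.3),sp_top=(605.3,95.1),pin=(492.4,214),cap=(657.9,161.9),boardc=(551.9,152.4)).items():
    v=np.array(c)-mid;print(n,'x',(v@ex).round(1),'y',(v@ey).round(1))
P=pts(i,z['d'])
ys,xs=np.where(cv2.cvtColor(z['p'],cv2.COLOR_BGR2HSV)[...,2]<95)
k=(xs>215)&(xs<265)&(ys>235)&(ys<280)
q=np.array([on_plane(i,u,v,.014)[:2]*1000-mid for u,v in zip(xs[k],ys[k])]);print('key x',(q@ex).min(),(q@ex).max(),'y',(q@ey).min(),(q@ey).max())
# ends of spacer: y extents
m=(P[...,2]>.019);m[:130]=0;m[290:]=0;m[:,:245]=0;m[:,285:]=0
q=P[m][:,:2]*1000-mid;q=q[(q@ex>50)&(abs(q@ey)<90)];print('sp x',np.percentile(q@ex,[0,1,99,100]),'y',np.percentile(q@ey,[0,1,99,100]))
E
```

```text
line n 166 ang 38.51 mid [551.9 152.2] len 206.2 res 1.36 -0.009152498075610577
spacer x 78.4 y 7.1
sp_top x 77.9 y 6.2
pin x -85.4 y -8.1
cap x 58.4 y 89.0
boardc x -0.1 y 0.1
key x -117.80193136758574 -0.05991084871257427 y -101.9450309040255 -21.339126875889256
sp x [ 57.64767389  58.50564762 198.27000673 205.06971544] y [-38.04476635 -37.1957817   85.13266162  88.77041431]
```

Everything checks out: spacer 89.9×40.1 mm with its top at 52 mm, 78 mm from the line on the +x side, and the pin at −85 mm. I shut the fingers, turn the tool so its x is square to the line (yaw −51.5°), and travel high.

Call:
apply_moves:
  moves:
    - [0.1, 0.07, 0, 0, 0, 0.06]
    - [0.3, 0.21, 0, 0, 0, 0.14]
    - [0.5, 0.36, 0, 0, 0, 0.22]
    - [0.7, 0.5, 0, 0, 0, 0.3]
    - [0.88, 0.63, 0, 0, 0, 0.365]
    - [1.0, 0.71, 0, 0, 0, 0.365]
    - [1.0, 0.71, 0, 0, 0, 0.365]
  hand: 1
  grip_force: 10

```text
time_s: 0.98
tcp_pos: [0.3608, 0.4388, 0.1937]
eef_rot: [179.9, -0.1, -51.7]
contact_force: [0.7, -0.5, 0.1]
gripper_width: 0.0234
```

```bash
cat > plan.py <<'E'
import sys;from h import *
mid=np.array([.5519,.1522]);a=np.radians(38.51);ey=np.array([np.cos(a),np.sin(a)]);ex=np.array([ey[1],-ey[0]])
from scipy.spatial.transform import Rotation as Rn
def rel(lx,ly,z,yaw=-51.49):
    s=status.get_state();R=Rn.from_euler('xyz',s['eef_rot'],degrees=True)
    t=np.r_[mid+ex*lx+ey*ly,z];G=Rn.from_euler('xyz',[180,0,yaw],degrees=True)
    v=s['tcp_pos'][:2]-mid
    print('t',s['time_s'],'tcp line x,y,z mm',(v@ex*1000).round(1),(v@ey*1000).round(1),(s['tcp_pos'][2]*1000).round(1),'rot',s['eef_rot'].round(2),'F',s['contact_force'].round(2),'w',round(s['gripper_width'],4),'j',s['joints'].round(1))
    print('need',(R.inv().apply(t-s['tcp_pos'])/.2).round(3),((R.inv()*G).as_rotvec()/(np.pi/2)).round(3),'world',t.round(3))
if __name__=='__main__': rel(*map(float,sys.argv[1:]))
E
python3 plan.py .125 .0065 .15
```

```text
t 0.975 tcp line x,y,z mm -343.3 28.9 193.7 rot [ 1.7991e+02 -6.0000e-02 -5.1660e+01] F [ 0.68 -0.48  0.1 ] w 0.0234 j [ 70.3  10.6 -13.1   0.  -66.4 -32. ]
need [2.342 0.105 0.221] [ 0.001 -0.001 -0.002] world [0.635 0.058 0.15 ]
```

Call:
apply_moves:
  moves:
    - [0.15, 0.01, 0, 0, 0, 0]
    - [0.4, 0.03, 0, 0, 0, 0]
    - [0.65, 0.05, 0, 0, 0, 0]
    - [0.88, 0.05, 0, 0, 0, 0]
    - [1.0, 0.05, 0, 0, 0, 0]

```text
time_s: 1.6
tcp_pos: [0.4777, 0.2747, 0.1937]
eef_rot: [179.9, -0.1, -51.7]
contact_force: [0.1, 0.6, -0.5]
gripper_width: 0.0008
```

Call:
apply_moves:
  moves:
    - [0.2, 0.01, 0, 0, 0, 0]
    - [0.45, 0.03, 0, 0, 0, 0]
    - [0.7, 0.05, 0, 0, 0, 0]
    - [0.9, 0.05, 0, 0, 0, 0]
    - [1.0, 0.05, 0, 0, 0, 0]
    - [1.0, 0.05, 0, 0, 0, 0]

```text
time_s: 2.35
tcp_pos: [0.5941, 0.1113, 0.1933]
eef_rot: [179.8, -0.0, -51.8]
contact_force: [0.6, 0.5, -0.2]
gripper_width: 0.0004
```

```bash
python3 plan.py .125 .0065 .15
```

```text
t 2.35 tcp line x,y,z mm 58.3 7.6 193.3 rot [ 1.7984e+02 -4.0000e-02 -5.1780e+01] F [ 0.61  0.51 -0.16] w 0.0004 j [ 29.2  14.1  -8.6   0.1 -67.4   9. ]
need [0.333 0.003 0.217] [ 0.002 -0.    -0.003] world [0.635 0.058 0.15 ]
```

Call:
apply_moves:
  moves:
    - [0.15, 0.0, 0.0, 0, 0, 0]
    - [0.3, 0.0, 0.05, 0, 0, 0]
    - [0.35, 0.0, 0.2, 0, 0, -0.003]
    - [0.35, 0.0, 0.4, 0, 0, -0.003]
    - [0.35, 0.0, 0.52, 0, 0, -0.003]
    - [0.35, 0.0, 0.55, 0, 0, -0.003]
    - [0.35, 0.0, 0.55, 0, 0, -0.003]

```text
time_s: 3.22
tcp_pos: [0.6374, 0.057, 0.0838]
eef_rot: [179.8, -0.1, -51.4]
contact_force: [0.4, 0.3, 0.7]
gripper_width: 0.0005
```

```bash
python3 plan.py .122 .0065 .041
python3 - <<'E'
from h import *
for n in ('wrist','scene'):
    i=imaging.camera_info(n);p,d=imaging.capture(n)
    np.savez(f'{n}1.npz',p=p,d=d,T=i['T'],k=[i['fx'],i['fy'],i['cx'],i['cy']])
    if n=='scene':p=cv2.resize(p[140:270,130:340],None,fx=3,fy=3,interpolation=cv2.INTER_CUBIC)
    cv2.imwrite(f'pics/{n}1.png',p)
E
```

```text
t 3.225 tcp line x,y,z mm 127.7 7.6 83.8 rot [ 1.7985e+02 -5.0000e-02 -5.1440e+01] F [0.38 0.28 0.67] w 0.0005 j [ 22.6  22.3 -12.1   0.1 -55.8  15.9]
need [-0.029  0.005  0.214] [ 0.002 -0.001  0.001] world [0.633 0.061 0.041]
```

View pics/wrist1.png

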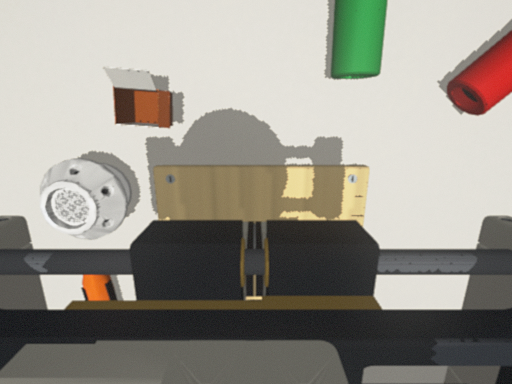

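View pics/scene1.png

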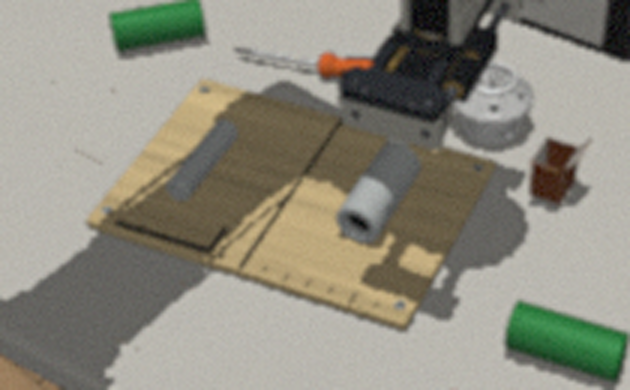

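Run:
```python
from h import *
from plan import mid,ex,ey
z=np.load('scene1.npz');k=z['k'];T=z['T'];p=z['p'];d=z['d']
def proj(w):
    c=np.linalg.inv(T)@np.r_[w,1];return k[0]*c[0]/-c[2]+k[2],k[1]*-c[1]/-c[2]+k[3],-c[2]
for n,w in dict(tcp=(.6374,.057,.084),spacer=(*(mid+ex*.078+ey*.0065),.032),line=(*mid,.012)).items():
    u,v,dd=proj(w);print(n,round(u,1),round(v,1),'crop',round((u-130)*3),round((v-140)*3),dd,d[int(v),int(u)])
i=dict(fx=k[0],fy=k[1],cx=k[2],cy=k[3],T=T);P=pts(i,d)
for u,v in ((390,110),(380,160),(365,200),(430,60)):
    print((u,v),P[140+v//3,130+u//3].round(3))
```

```text
tcp 274.6 193.3 crop 434 160 1.1984231209207943 1.309031
spacer 256.0 203.3 crop 378 190 1.24831776362397 1.2229818
line 227.9 202.3 crop 294 187 1.2821203671281771 1.2810351
(390, 110) [ 0.563 -0.006  0.218]
(380, 160) [0.615 0.114 0.049]
(365, 200) [0.58  0.074 0.052]
(430, 60) [0.621 0.04  0.208]
```

Run:
```python
from h import *
from plan import mid,ex,ey
z=np.load('scene1.npz');k=z['k'];T=z['T'];p=z['p'];d=z['d']
i=dict(fx=k[0],fy=k[1],cx=k[2],cy=k[3],T=T);P=pts(i,d)
cv2.imwrite('pics/scene1b.png',cv2.resize(p[90:210,220:340],None,fx=5,fy=5,interpolation=cv2.INTER_NEAREST))
q=P[90:210,220:340].reshape(-1,3);v=q[:,:2]-mid;L=np.c_[v@ex,v@ey,q[:,2]]*1000
m=(L[:,2]>60)&(L[:,0]>60)&(L[:,0]<200)&(abs(L[:,1])<150)
for a in range(60,300,20):
    s=L[m&(L[:,2]>=a)&(L[:,2]<a+20)]
    if len(s):print(a,len(s),np.percentile(s,[2,50,98],axis=0).round(0).tolist())
z=np.load('wrist1.npz');k=z['k'];i=dict(fx=k[0],fy=k[1],cx=k[2],cy=k[3],T=z['T']);P=pts(i,z['d'])
for uv in ((190,260),(255,260),(320,260),(190,228),(320,228),(250,190),(250,300),(190,300)):
    w=P[uv[1],uv[0]];v=w[:2]-mid;print(uv,(v@ex*1000).round(1),(v@ey*1000).round(1),(w[2]*1000).round(1))
```

```text
60 1 [[130.0, 135.0, 61.0], [130.0, 135.0, 61.0], [130.0, 135.0, 61.0]]
100 2 [[135.0, 9.0, 115.0], [135.0, 10.0, 117.0], [135.0, 10.0, 119.0]]
120 19 [[135.0, 6.0, 122.0], [136.0, 12.0, 131.0], [138.0, 20.0, 138.0]]
140 1 [[138.0, 13.0, 146.0], [138.0, 13.0, 146.0], [138.0, 13.0, 146.0]]
180 348 [[92.0, -85.0, 183.0], [148.0, -80.0, 193.0], [165.0, 89.0, 200.0]]
200 601 [[89.0, -91.0, 200.0], [149.0, -20.0, 207.0], [165.0, 88.0, 220.0]]
220 811 [[92.0, -91.0, 221.0], [135.0, -47.0, 225.0], [164.0, 94.0, 238.0]]
240 188 [[105.0, -12.0, 240.0], [133.0, -7.0, 249.0], [152.0, 15.0, 259.0]]
260 119 [[89.0, -13.0, 260.0], [146.0, -8.0, 271.0], [165.0, 45.0, 280.0]]
280 294 [[96.0, -32.0, 281.0], [144.0, -20.0, 290.0], [165.0, 45.0, 298.0]]
(190, 260) 161.6 25.4 204.5
(255, 260) 157.8 7.4 197.9
(320, 260) 162.0 -10.4 205.2
(190, 228) 166.0 27.7 192.5
(320, 228) 166.2 -12.9 193.1
(250, 190) 127.5 11.4 10.6
(250, 300) 150.6 8.8 207.0
(190, 300) 150.3 25.6 206.6
```

View pics/scene1b.png

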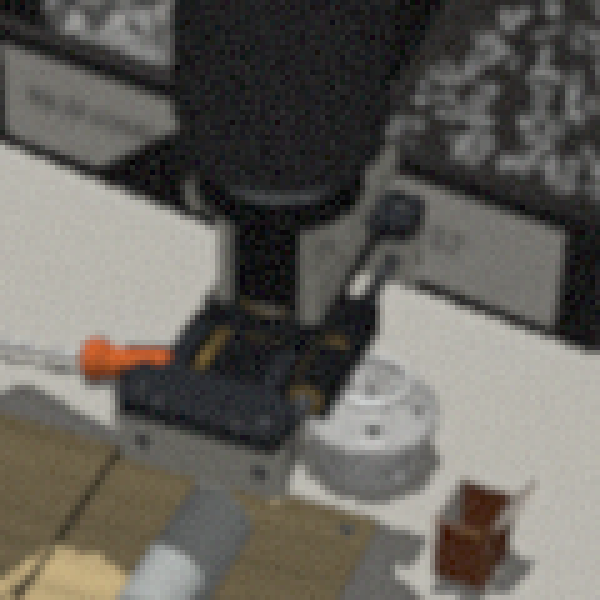

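```bash
python3 - <<'E'
from h import *
z=np.load('scene1.npz');d=z['d'];p=z['p']
print(d[182:198,268:282].round(3));print(p[182:198,268:282].mean(-1).round(0).astype(int))
E
python3 plan.py .127 .0065 .041
```

```text
[[1.054 1.042 1.043 1.041 1.042 1.035 1.037 1.038 1.043 1.054 1.171 1.17
  1.358 1.352]
 [1.054 1.057 1.053 1.053 1.042 1.041 1.039 1.039 1.049 1.053 1.174 1.356
  1.358 1.35 ]
 [1.059 1.056 1.057 1.051 1.055 1.052 1.051 1.045 1.052 1.055 1.176 1.351
  1.351 1.348]
 [1.058 1.061 1.058 1.056 1.056 1.053 1.055 1.054 1.052 1.057 1.345 1.344
  1.349 1.344]
 [1.064 1.062 1.062 1.056 1.056 1.056 1.053 1.047 1.049 1.061 1.342 1.347
  1.35  1.341]
 [1.06  1.065 1.06  1.06  1.059 1.057 1.056 1.055 1.053 1.059 1.344 1.341
  1.336 1.343]
 [1.067 1.061 1.064 1.062 1.063 1.06  1.057 1.058 1.057 1.339 1.342 1.336
  1.341 1.34 ]
 [1.318 1.321 1.319 1.32  1.061 1.063 1.063 1.06  1.058 1.319 1.319 1.323
  1.337 1.337]
 [1.314 1.32  1.312 1.312 1.314 1.312 1.313 1.316 1.322 1.316 1.308 1.314
  1.317 1.314]
 [1.312 1.309 1.314 1.315 1.312 1.307 1.315 1.313 1.318 1.312 1.308 1.307
  1.316 1.313]
 [1.265 1.311 1.31  1.305 1.311 1.305 1.309 1.311 1.307 1.309 1.308 1.312
  1.306 1.312]
 [1.262 1.263 1.303 1.303 1.307 1.307 1.309 1.305 1.305 1.307 1.309 1.306
  1.305 1.306]
 [1.261 1.264 1.3   1.304 1.302 1
[... 796 characters left out ...]
 [ 94  92  88  91  88  99 118 118 100  95  90  89 100 114]
 [ 94  92  93  95  87  91 100  98  92  85  84  84  90  90]
 [ 95  98 100  93  95  94  92  91  93  91  89  87  90  91]
 [ 93  94  95  94  95  94  98  97  96  89  95  91  91  92]
 [ 88  95  91  89  87  84  92  94  91  94  95  94  89  96]
 [ 97  90  88  86  94  91  92  85  90  90  94  91  88  96]
 [ 91  85  83  89  85  87  89  88  91  90  93  90  89  89]
 [ 87  86  89  89  88  88  88  87  91  86  88  85  86  86]]
t 3.325 tcp line x,y,z mm 128.3 8.0 84.8 rot [ 1.7995e+02 -9.0000e-02 -5.1460e+01] F [0.62 0.06 0.7 ] w 0.0003 j [ 22.6  22.2 -12.    0.1 -55.8  15.9]
need [-0.007  0.007  0.219] [ 0.001 -0.001  0.   ] world [0.636 0.057 0.041]
```

The scene view shows the gripper body hiding the fingers beside the spacer (tip near crop 275,490). I go down well clear of the spacer and look again.

Call:
apply_moves:
  moves:
    - [0, 0, 0.07, 0, 0, 0]
    - [0, 0, 0.15, 0, 0, 0]
    - [0, 0, 0.2, 0, 0, 0]
    - [0, 0, 0.22, 0, 0, 0]
    - [0, 0, 0.22, 0, 0, 0]

```text
time_s: 3.95
tcp_pos: [0.6379, 0.0566, 0.0403]
eef_rot: [179.9, -0.1, -51.5]
contact_force: [-0.2, -0.4, 0.5]
gripper_width: 0.0004
```

```bash
python3 plan.py .115 .0065 .041
python3 - <<'E'
from h import *
for n in ('scene','top'):
    i=imaging.camera_info(n);p,d=imaging.capture(n)
    np.savez(f'{n}2.npz',p=p,d=d,T=i['T'],k=[i['fx'],i['fy'],i['cx'],i['cy']])
    c=p[120:240,200:340] if n=='scene' else p[120:260,190:330]
    cv2.imwrite(f'pics/{n}2.png',cv2.resize(c,None,fx=4.2,fy=4.2,interpolation=cv2.INTER_CUBIC))
E
```

```text
t 3.95 tcp line x,y,z mm 128.4 7.8 40.3 rot [ 1.799e+02 -8.000e-02 -5.146e+01] F [-0.16 -0.38  0.54] w 0.0004 j [ 22.6  24.9 -14.6   0.1 -50.6  15.9]
need [-0.067  0.006 -0.003] [ 0.001 -0.001  0.   ] world [0.629 0.066 0.041]
```

View pics/scene2.png

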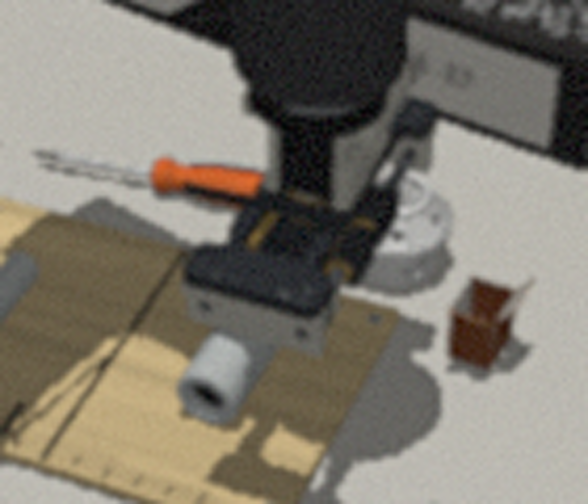

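View pics/top2.png

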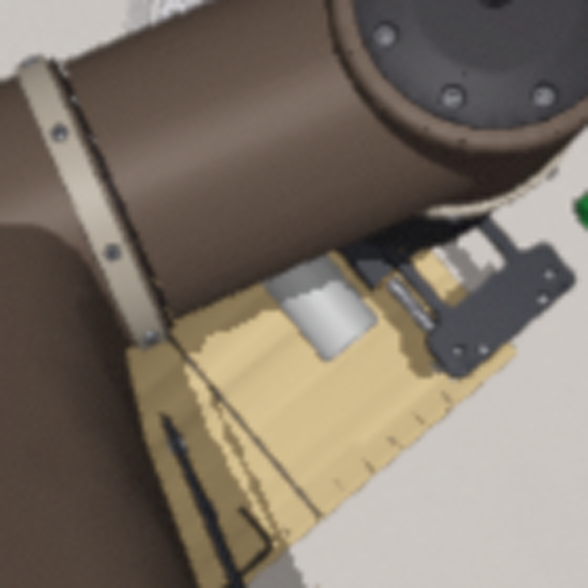

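Top view: the spacer at (325,305) is untouched and the shut fingers are to its right, clear by about 20 mm. Now I close the gap and start a slow push.

Call:
apply_moves:
  moves:
    - [-0.02, 0, 0, 0, 0, 0]
    - [-0.04, 0, 0, 0, 0, 0]
    - [-0.06, 0, 0, 0, 0, 0]
    - [-0.08, 0, 0, 0, 0, 0]
    - [-0.09, 0, 0, 0, 0, 0]
    - [-0.1, 0, 0, 0, 0, 0]
    - [-0.11, 0, 0, 0, 0, 0]
    - [-0.12, 0, 0, 0, 0, 0]
    - [-0.13, 0, 0, 0, 0, 0]
    - [-0.14, 0, 0, 0, 0, 0]
    - [-0.15, 0, 0, 0, 0, 0]
    - [-0.16, 0, 0, 0, 0, 0]

```text
time_s: 5.55
tcp_pos: [0.6183, 0.0819, 0.041]
eef_rot: [180.0, -0.1, -51.5]
contact_force: [0.3, -0.4, 0.0]
gripper_width: 0.0006
```

```bash
cat > look.py <<'E'
import sys
from meas import *; from plan import *
n=sys.argv[1]
rel(.03,.0065,.04)
for c in ('scene','top'):
    i=imaging.camera_info(c);p,d=imaging.capture(c)
    np.savez(f'{c}{n}.npz',p=p,d=d,T=i['T'],k=[i['fx'],i['fy'],i['cx'],i['cy']])
    P=pts(i,d);v=P[...,:2]-mid;L=np.dstack([v@ex,v@ey,P[...,2]])*1000
    m=(L[...,2]>25)&(L[...,2]<58)&(L[...,1]<60)&(L[...,1]>-60)&(L[...,0]>-50)&(L[...,0]<110)&(d>0)
    q=L[m]
    for y0 in range(-60,60,15):
        s=q[(q[:,1]>=y0)&(q[:,1]<y0+15)]
        if len(s)>10: print(c,'y',y0,len(s),'x',np.percentile(s[:,0],[2,50,98]).round(1),'ridge x',s[s[:,2]>np.percentile(s[:,2],97)-3][:,0].mean().round(1),'z98',np.percentile(s[:,2],98).round(1),'ymin',s[:,1].min().round(1))
    cr=p[140:240,190:310] if c=='scene' else p[140:270,190:320]
    cv2.imwrite(f'pics/{c}{n}.png',cv2.resize(cr,None,fx=4.5,fy=4.5,interpolation=cv2.INTER_CUBIC))
E
python3 look.py 3
```

```text
t 5.55 tcp line x,y,z mm 96.4 8.2 41.0 rot [ 1.7997e+02 -1.0000e-01 -5.1460e+01] F [ 0.32 -0.35  0.04] w 0.0006 j [ 25.5  23.5 -16.8   0.1 -49.7  12.9]
need [-0.332  0.008  0.004] [ 0.    -0.001  0.   ] world [0.576 0.133 0.04 ]
scene y -45 116 x [59.7 78.6 96.6] ridge x 76.9 z98 52.4 ymin -43.5
scene y -30 74 x [62.  85.3 97.4] ridge x 79.8 z98 54.1 ymin -30.0
scene y -15 68 x [64.4 86.3 97.5] ridge x 79.0 z98 52.7 ymin -15.0
scene y 0 36 x [62.3 93.3 97.3] ridge x 79.3 z98 52.3 ymin 0.1
scene y 15 19 x [93.  95.8 98.4] ridge x 94.2 z98 47.2 ymin 16.9
scene y 30 20 x [92.3 96.  98.7] ridge x 94.1 z98 45.6 ymin 31.4
top y -45 24 x [58.5 66.  89.3] ridge x 71.4 z98 52.2 ymin -37.7
top y -30 39 x [58.  63.4 96.4] ridge x 68.3 z98 50.6 ymin -30.0
top y -15 21 x [58.2 61.2 65. ] ridge x 63.1 z98 46.6 ymin -15.0
```

View pics/top3.png

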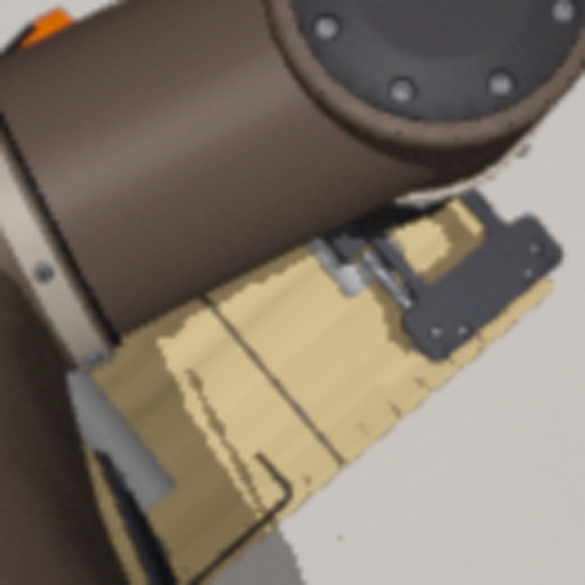

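Run:
```python
from h import *
from plan import *
z=np.load('scene3.npz');p=z['p'];k=z['k'];T=z['T'];d=z['d']
def proj(l):
    w=np.r_[mid+ex*l[0]/1000+ey*l[1]/1000,l[2]/1000,1];c=np.linalg.inv(T)@w;return k[0]*c[0]/-c[2]+k[2],k[1]*-c[1]/-c[2]+k[3],-c[2]
u0,v0=210,130
c=cv2.resize(p[v0:v0+100,u0:u0+110],None,fx=6,fy=6,interpolation=cv2.INTER_CUBIC)
for l,col in (((96.4,8.2,41),(0,0,255)),((96.4,8.2,60),(0,255,0)),((78,-38,52),(255,0,0)),((78,52,52),(255,0,0))):
    u,v,dd=proj(l);print(l,u,v,dd,d[int(round(v)),int(round(u))]);cv2.circle(c,(int((u-u0+.5)*6),int((v-v0+.5)*6)),4,col,1)
cv2.imwrite('pics/s3.png',c)
```

```text
(96.4, 8.2, 41) 262.9231812540645 202.32810118804775 1.2375840268431408 1.2395645
(96.4, 8.2, 60) 262.93414628481173 196.86839568260854 1.2248426193623125 1.0938822
(78, -38, 52) 248.77411983947374 208.97981520475014 1.2050669069060307 1.2046856
(78, 52, 52) 262.99712581865367 186.60458060430628 1.2654151405218617 1.0768044
```

View pics/s3.png

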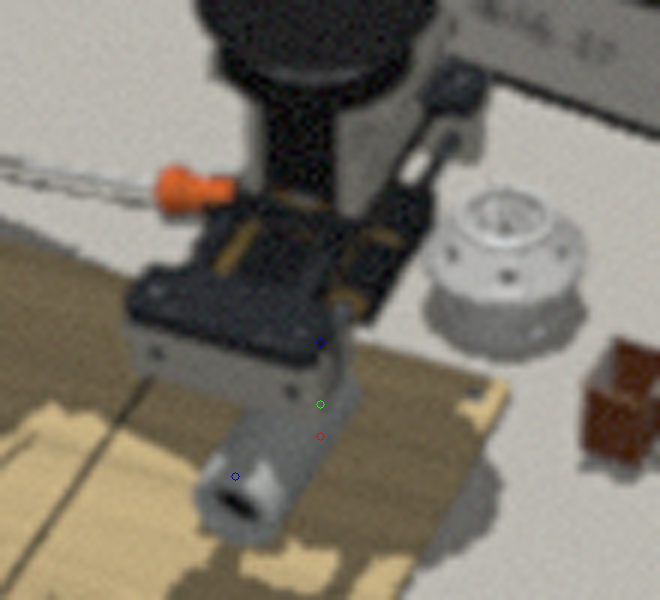

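Run:
```python
from h import *
from plan import *
np.set_printoptions(linewidth=200)
z=np.load('scene3.npz');k=z['k'];d=z['d'];i=dict(fx=k[0],fy=k[1],cx=k[2],cy=k[3],T=z['T'])
P=pts(i,d);v=P[...,:2]-mid;L=np.dstack([v@ex,v@ey,P[...,2]])*1000
for vv in range(178,206,2): print(vv,[tuple(L[vv,u].round(0).astype(int).tolist()) for u in range(259,273,2)])
z=np.load('top3.npz');k=z['k'];d=z['d'];i=dict(fx=k[0],fy=k[1],cx=k[2],cy=k[3],T=z['T'])
P=pts(i,d);v=P[...,:2]-mid;L=np.dstack([v@ex,v@ey,P[...,2]])*1000
print('top')
for vv in range(190,212,2): print(vv,[tuple(L[vv,u].round(0).astype(int).tolist()) for u in range(258,284,2)])
```

```text
178 [(115, -59, 183), (119, -58, 183), (119, -46, 174), (117, -27, 158), (122, -28, 161), (127, -29, 163), (131, -26, 162)]
180 [(117, -64, 182), (122, -64, 183), (112, -28, 151), (117, -28, 153), (123, -31, 157), (128, -30, 158), (132, -28, 158)]
182 [(120, -70, 182), (125, -71, 184), (130, -70, 185), (131, -63, 180), (125, -35, 155), (128, -31, 152), (132, -29, 152)]
184 [(121, -74, 179), (127, -75, 182), (130, -72, 180), (134, -69, 180), (105, 14, 102), (126, -26, 141), (133, -30, 147)]
186 [(125, -81, 180), (129, -81, 182), (133, -78, 181), (133, -67, 172), (106, 11, 98), (69, 115, -1), (75, 116, 0)]
188 [(128, -89, 182), (132, -87, 182), (133, -78, 175), (103, 6, 94), (106, 12, 90), (78, 94, 12), (83, 95, 13)]
190 [(129, -92, 179), (133, -90, 179), (133, -78, 169), (105, 0, 93), (105, 14, 82), (80, 88, 11), (86, 88, 13)]
192 [(128, -89, 171), (134, -91, 173), (134, -81, 165), (104, 2, 84), (93, 44, 45), (84, 80, 11), (90, 79, 14)]
194 [(127, -88, 163), (133, -89, 166), (133, -77, 156), (104, 4, 76), (95, 39, 43), (97, 47, 37), (91, 76, 10)]
196 [(125, -82, 151), (129, -81, 151),
[... 2062 characters left out ...]
8, 9), (72, -41, 9), (75, -44, 13), (64, -48, 154), (67, -50, 155), (87, -53, 11), (71, -56, 181)]
206 [(43, -23, 8), (46, -26, 12), (50, -29, 10), (54, -32, 13), (57, -35, 10), (61, -38, 8), (65, -41, 10), (68, -45, 14), (72, -48, 11), (76, -51, 9), (65, -54, 154), (68, -56, 153), (68, -59, 182)]
208 [(39, -26, 12), (43, -30, 10), (47, -33, 11), (50, -36, 14), (54, -39, 10), (58, -42, 10), (61, -45, 14), (65, -48, 10), (69, -51, 11), (73, -54, 10), (77, -58, 10), (65, -59, 154), (65, -62, 181)]
210 [(36, -30, 12), (40, -33, 10), (44, -36, 12), (47, -39, 14), (51, -43, 7), (55, -46, 9), (59, -49, 11), (62, -52, 13), (66, -55, 14), (70, -58, 13), (73, -61, 11), (60, -62, 181), (62, -65, 184)]
```

The fingertip is not where the state puts it. In the scene depth its lower end is at z≈73 mm over the spacer's edge, the body's bottom is at z≈141, and the 66 mm between them matches the spec. So the tips sit about 30 mm higher than the reported TCP, and they passed above the spacer without touching it. I back off, lower in stages, and measure the tip.

Call:
apply_moves:
  moves:
    - [0.04, 0, 0, 0, 0, 0]
    - [0.09, 0, 0, 0, 0, 0]
    - [0.14, 0, 0, 0, 0, 0]
    - [0.17, 0, 0, 0, 0, 0]
    - [0.18, 0, 0.03, 0, 0, 0]
    - [0.18, 0, 0.07, 0, 0, 0]
    - [0.18, 0, 0.09, 0, 0, 0]
    - [0.18, 0, 0.1, 0, 0, 0]
    - [0.18, 0, 0.1, 0, 0, 0]

```text
time_s: 6.78
tcp_pos: [0.6407, 0.0539, 0.021]
eef_rot: [180.0, -0.1, -51.4]
contact_force: [-0.4, -0.4, -0.2]
gripper_width: 0.0005
```

```bash
cat > tip.py <<'E'
import sys
from h import *; from plan import *
n=sys.argv[1];rel(.1,.0065,.04)
i=imaging.camera_info('scene');p,d=imaging.capture('scene');np.savez(f'scene{n}.npz',p=p,d=d,T=i['T'],k=[i['fx'],i['fy'],i['cx'],i['cy']])
s=status.get_state()['tcp_pos'];v=s[:2]-mid;tx=v@ex*1000;ty=v@ey*1000
P=pts(i,d);v=P[...,:2]-mid;L=np.dstack([v@ex,v@ey,P[...,2]])*1000
m=(abs(L[...,0]-tx)<16)&(abs(L[...,1]-ty)<28)&(L[...,2]>18)&(L[...,2]<130)
ys,xs=np.where(m)
o=np.argsort(L[ys,xs,2])[:14]
for a in o: print((xs[a],ys[a]),L[ys[a],xs[a]].round(0))
u0,v0=210,130
cv2.imwrite(f'pics/s{n}.png',cv2.resize(p[v0:v0+100,u0:u0+110],None,fx=6,fy=6,interpolation=cv2.INTER_CUBIC))
E
python3 tip.py 4
```

```text
t 6.775 tcp line x,y,z mm 132.2 8.3 21.0 rot [ 1.7996e+02 -1.0000e-01 -5.1430e+01] F [-0.42 -0.41 -0.24] w 0.0005 j [ 22.2  26.3 -15.3   0.1 -48.5  16.2]
need [-0.161  0.009 -0.096] [ 0.    -0.001  0.001] world [0.619 0.078 0.04 ]
(np.int64(279), np.int64(203)) [139.   9.  54.]
(np.int64(279), np.int64(202)) [140.   9.  58.]
(np.int64(281), np.int64(199)) [141.  19.  59.]
(np.int64(279), np.int64(201)) [140.   7.  63.]
(np.int64(280), np.int64(200)) [141.  11.  63.]
(np.int64(280), np.int64(201)) [143.   8.  63.]
(np.int64(280), np.int64(199)) [141.  13.  65.]
(np.int64(279), np.int64(200)) [140.   8.  65.]
(np.int64(281), np.int64(197)) [141.  19.  67.]
(np.int64(281), np.int64(198)) [142.  15.  68.]
(np.int64(279), np.int64(199)) [140.   8.  69.]
(np.int64(280), np.int64(198)) [141.  11.  71.]
(np.int64(281), np.int64(195)) [140.  20.  72.]
(np.int64(281), np.int64(196)) [142.  16.  73.]
```

View pics/s4.png

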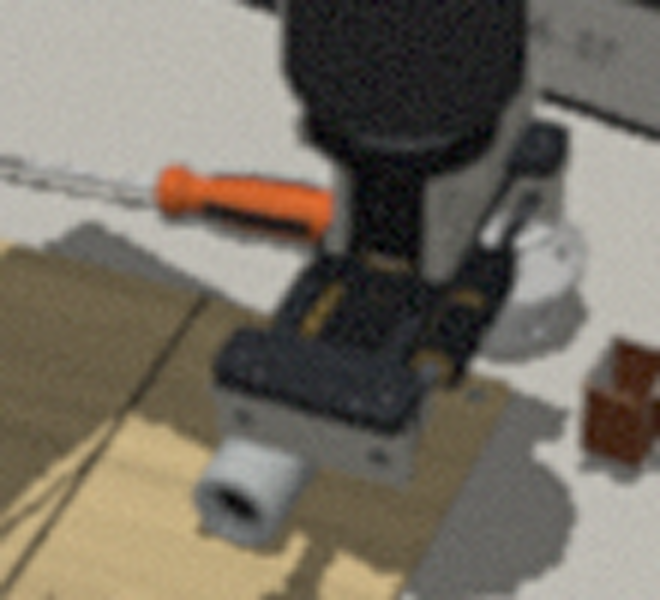

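Tip bottom seen at z≈54 with the reported value at 21, so the offset is about +32 mm. I go 8 mm lower, then check again.

Call:
apply_moves:
  moves:
    - [0, 0, 0.02, 0, 0, 0]
    - [0, 0, 0.04, 0, 0, 0]
    - [0, 0, 0.04, 0, 0, 0]

```text
time_s: 7.2
tcp_pos: [0.6404, 0.0538, 0.0126]
eef_rot: [179.9, -0.1, -51.4]
contact_force: [0.6, 0.4, 0.7]
gripper_width: 0.0003
```

```bash
python3 tip.py 5
```

```text
t 7.2 tcp line x,y,z mm 132.1 8.0 12.6 rot [ 1.7993e+02 -9.0000e-02 -5.1440e+01] F [0.6  0.36 0.72] w 0.0003 j [ 22.2  26.8 -15.7   0.1 -47.5  16.2]
need [-0.16   0.007 -0.137] [ 0.001 -0.001  0.001] world [0.619 0.078 0.04 ]
(np.int64(279), np.int64(205)) [139.  10.  47.]
(np.int64(281), np.int64(202)) [141.  19.  49.]
(np.int64(279), np.int64(204)) [140.   8.  51.]
(np.int64(279), np.int64(203)) [139.  11.  52.]
(np.int64(280), np.int64(203)) [142.  11.  53.]
(np.int64(281), np.int64(201)) [141.  18.  54.]
(np.int64(281), np.int64(200)) [140.  20.  55.]
(np.int64(279), np.int64(202)) [139.   9.  58.]
(np.int64(280), np.int64(202)) [142.   9.  59.]
(np.int64(280), np.int64(200)) [140.  15.  60.]
(np.int64(280), np.int64(201)) [141.  11.  60.]
(np.int64(281), np.int64(199)) [141.  17.  61.]
(np.int64(279), np.int64(201)) [140.   7.  63.]
(np.int64(281), np.int64(198)) [141.  17.  65.]
```

Call:
apply_moves:
  moves:
    - [0, 0, 0.02, 0, 0, 0]
    - [-0.02, 0, 0.03, 0, 0, 0]
    - [-0.04, 0, 0.03, 0, 0, 0]
    - [-0.06, 0, 0.03, 0, 0, 0]
    - [-0.08, 0, 0.03, 0, 0, 0]
    - [-0.1, 0, 0.03, 0, 0, 0]
    - [-0.11, 0, 0.03, 0, 0, 0]
    - [-0.12, 0, 0.03, 0, 0, 0]
    - [-0.13, 0, 0.03, 0, 0, 0]
    - [-0.14, 0, 0.03, 0, 0, 0]
    - [-0.15, 0, 0.03, 0, 0, 0]
    - [-0.16, 0, 0.03, 0, 0, 0]

```text
time_s: 8.75
tcp_pos: [0.6206, 0.0789, 0.0068]
eef_rot: [179.9, -0.1, -51.4]
contact_force: [-0.2, -0.6, 0.7]
gripper_width: 0.0004
```

```bash
python3 look.py 6
```

```text
t 8.75 tcp line x,y,z mm 100.1 8.1 6.8 rot [ 1.7995e+02 -1.0000e-01 -5.1440e+01] F [-0.19 -0.58  0.74] w 0.0004 j [ 25.2  25.9 -18.3   0.1 -45.8  13.3]
need [-0.35   0.008 -0.166] [ 0.001 -0.001  0.001] world [0.576 0.133 0.04 ]
scene y -45 106 x [51.6 71.7 88.7] ridge x 72.9 z98 52.0 ymin -42.7
scene y -30 21 x [57.2 87.2 88.8] ridge x 71.9 z98 47.0 ymin -29.2
top y -45 39 x [48.8 60.2 82.5] ridge x 65.5 z98 51.8 ymin -37.6
top y -30 57 x [49.3 58.4 71.6] ridge x 64.9 z98 52.9 ymin -29.9
top y -15 41 x [49.5 55.7 65.1] ridge x 62.0 z98 51.8 ymin -14.2
```

View pics/scene6.png

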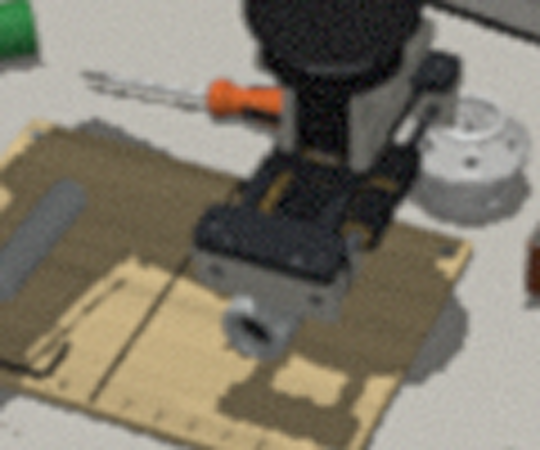

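Contact works: the spacer rolled about 9 mm (its edge went from 58 to 49) with its near end still at y≈−38, and the line is clear at (140,330). I carry on slowly.

Call:
apply_moves:
  moves:
    - [-0.01, 0, 0, 0, 0, 0]
    - [-0.025, 0, 0, 0, 0, 0]
    - [-0.04, 0, 0, 0, 0, 0]
    - [-0.055, 0, 0, 0, 0, 0]
    - [-0.07, 0, 0, 0, 0, 0]
    - [-0.085, 0, 0, 0, 0, 0]
    - [-0.1, 0, 0, 0, 0, 0]
    - [-0.115, 0, 0, 0, 0, 0]
    - [-0.13, 0, 0, 0, 0, 0]
    - [-0.145, 0, 0, 0, 0, 0]
    - [-0.16, 0, 0, 0, 0, 0]
    - [-0.17, 0, 0, 0, 0, 0]

```text
time_s: 10.35
tcp_pos: [0.599, 0.1058, 0.0067]
eef_rot: [179.9, -0.1, -51.4]
contact_force: [0.0, 0.8, 0.4]
gripper_width: 0.0004
```

```bash
python3 look.py 7
```

```text
t 10.35 tcp line x,y,z mm 65.7 8.0 6.7 rot [ 1.7993e+02 -9.0000e-02 -5.1420e+01] F [0.04 0.8  0.42] w 0.0004 j [ 28.5  24.6 -20.6   0.1 -44.8  10. ]
need [-0.178  0.007 -0.167] [ 0.001 -0.001  0.001] world [0.576 0.133 0.04 ]
scene y -45 94 x [16.8 37.7 54.5] ridge x 35.7 z98 52.5 ymin -42.0
scene y -30 23 x [21.4 49.5 55. ] ridge x 39.2 z98 46.8 ymin -30.0
scene y 0 13 x [72.5 73.8 74.8] ridge x 73.4 z98 57.7 ymin 1.0
top y -45 29 x [15.1 25.5 35.6] ridge x 31.3 z98 53.1 ymin -36.6
top y -30 49 x [15.2 22.9 35. ] ridge x 30.0 z98 52.0 ymin -29.8
```

View pics/scene7.png

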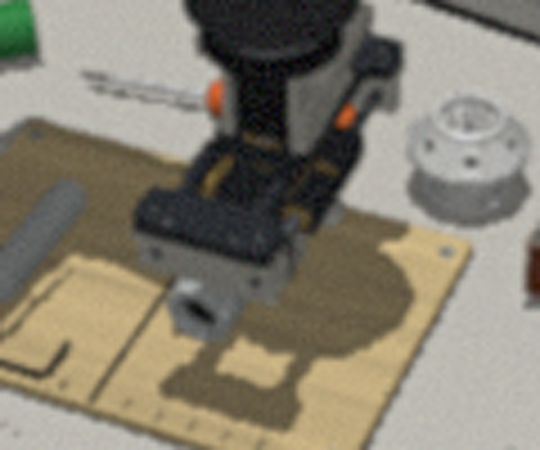

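View pics/top7.png

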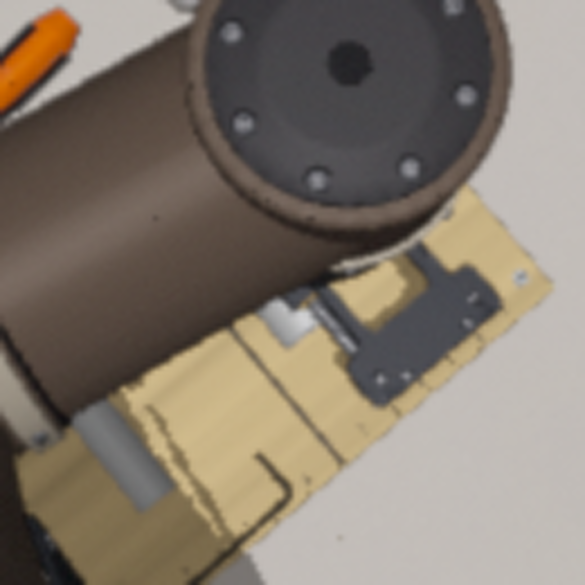

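The centre is at 35 mm (both edges agree) and trails the TCP by a steady 30.5 mm. I push 30 mm more, slowing toward the end.

Call:
apply_moves:
  moves:
    - [-0.015, 0, 0, 0, 0, 0]
    - [-0.03, 0, 0, 0, 0, 0]
    - [-0.045, 0, 0, 0, 0, 0]
    - [-0.06, 0, 0, 0, 0, 0]
    - [-0.075, 0, 0, 0, 0, 0]
    - [-0.09, 0, 0, 0, 0, 0]
    - [-0.105, 0, 0, 0, 0, 0]
    - [-0.12, 0, 0, 0, 0, 0]
    - [-0.132, 0, 0, 0, 0, 0]
    - [-0.14, 0, 0, 0, 0, 0]
    - [-0.145, 0, 0, 0, 0, 0]
    - [-0.148, 0, 0, 0, 0, 0]

```text
time_s: 11.95
tcp_pos: [0.5806, 0.1289, 0.0067]
eef_rot: [179.9, -0.1, -51.4]
contact_force: [0.3, -0.3, 0.1]
gripper_width: 0.0007
```

```bash
python3 look.py 8
```

```text
t 11.95 tcp line x,y,z mm 36.1 8.0 6.7 rot [ 1.7993e+02 -9.0000e-02 -5.1420e+01] F [ 0.33 -0.25  0.11] w 0.0007 j [ 31.4  23.6 -22.4   0.1 -44.    7.1]
need [-0.03   0.008 -0.167] [ 0.001 -0.001  0.001] world [0.576 0.133 0.04 ]
scene y -45 90 x [-12.6   8.8  24.5] ridge x 6.6 z98 52.9 ymin -41.4
scene y -30 25 x [-7.6 19.3 25.7] ridge x 12.7 z98 44.7 ymin -29.9
scene y -15 18 x [24.2 44.1 46.4] ridge x 43.9 z98 57.7 ymin -12.9
scene y 0 12 x [43.2 44.3 45.9] ridge x 44.3 z98 55.9 ymin 0.3
top y -45 23 x [-12.9  -2.5  24.1] ridge x 1.7 z98 54.0 ymin -35.8
top y -30 35 x [-14.2  -7.5   2.7] ridge x -1.3 z98 52.2 ymin -29.9
```

View pics/scene8.png

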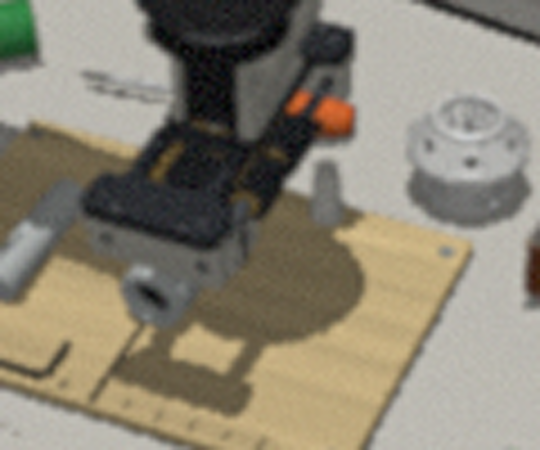

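Centre at about 5.5 mm, and the cap, key and pin are untouched. I'll push 4 mm more very slowly, then back straight off and inspect.

Call:
apply_moves:
  moves:
    - [-0.004, 0, 0, 0, 0, 0]
    - [-0.008, 0, 0, 0, 0, 0]
    - [-0.012, 0, 0, 0, 0, 0]
    - [-0.016, 0, 0, 0, 0, 0]
    - [-0.019, 0, 0, 0, 0, 0]
    - [-0.021, 0, 0, 0, 0, 0]
    - [-0.021, 0, 0, 0, 0, 0]
    - [-0.015, 0, 0, 0, 0, 0]
    - [0.02, 0, 0, 0, 0, 0]
    - [0.07, 0, 0, 0, 0, 0]
    - [0.12, 0, 0, 0, 0, 0]
    - [0.15, 0, 0, 0, 0, 0]

```text
time_s: 13.55
tcp_pos: [0.5997, 0.1046, 0.0065]
eef_rot: [179.9, -0.1, -51.5]
contact_force: [0.2, -0.5, 0.0]
gripper_width: 0.0005
```

```bash
python3 look.py 9
```

```text
t 13.55 tcp line x,y,z mm 67.0 7.8 6.5 rot [ 1.7992e+02 -8.0000e-02 -5.1460e+01] F [ 0.18 -0.49  0.01] w 0.0005 j [ 28.3  24.7 -20.5   0.1 -44.9  10.1]
need [-0.185  0.007 -0.168] [ 0.001 -0.001  0.   ] world [0.576 0.133 0.04 ]
scene y -45 90 x [-17.7   3.1  19.6] ridge x -0.9 z98 52.6 ymin -41.4
scene y -30 33 x [-14.5   3.1  20.4] ridge x -5.9 z98 49.1 ymin -29.9
scene y -15 16 x [-16.5  75.3  77.4] ridge x 75.2 z98 57.0 ymin -14.4
scene y 0 11 x [74.1 75.6 77. ] ridge x 75.4 z98 57.5 ymin 2.5
top y -45 44 x [-17.4   1.8  19.4] ridge x 4.1 z98 52.9 ymin -36.2
top y -30 108 x [-17.7   0.4  19.7] ridge x 0.4 z98 53.0 ymin -29.9
top y -15 50 x [-17.5  -3.4  17.7] ridge x 1.6 z98 52.0 ymin -14.9
```

View pics/top9.png

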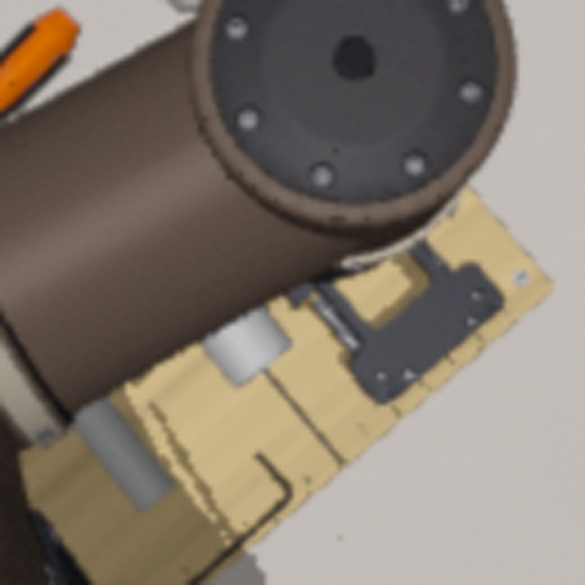

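Call:
apply_moves:
  moves:
    - [0.03, 0, -0.1, 0, 0, 0]
    - [0.05, 0, -0.3, 0, 0, 0]
    - [0.1, 0, -0.5, 0, 0, 0]
    - [0.2, 0.05, -0.7, 0, 0, 0]
    - [0.4, 0.15, -0.75, 0, 0, 0]
    - [0.6, 0.25, -0.75, 0, 0, 0]
    - [0.75, 0.35, -0.75, 0, 0, 0]
    - [0.85, 0.45, -0.75, 0, 0, 0]
    - [0.9, 0.5, -0.75, 0, 0, 0]
    - [0.9, 0.5, -0.75, 0, 0, 0]

```text
time_s: 14.9
tcp_pos: [0.6334, -0.0986, 0.1569]
eef_rot: [179.9, -0.1, -51.5]
contact_force: [0.9, 0.6, -0.7]
gripper_width: 0.0006
```

```bash
cat > final.py <<'E'
import sys
from meas import *; from plan import *; from line import line
n=sys.argv[1];rel(.1,.0065,.04)
i=imaging.camera_info('top');p,d=imaging.capture('top')
np.savez(f'top{n}.npz',p=p,d=d)
cv2.imwrite(f'pics/top{n}.png',cv2.resize(p[120:300,150:330],None,fx=3.2,fy=3.2,interpolation=cv2.INTER_CUBIC))
P=pts(i,d);v=P[...,:2]-mid;L=np.dstack([v@ex,v@ey,P[...,2]])*1000
for nm,x0,x1,zz in (('spacer',-35,45,25),('pin',-120,-55,18)):
    m=(L[...,2]>zz)&(L[...,2]<60)&(abs(L[...,1])<65)&(L[...,0]>x0)&(L[...,0]<x1)
    q=L[m];print(nm,len(q),'rect',cv2.minAreaRect(q[:,:2].astype(np.float32)),'x',np.percentile(q[:,0],[1,99]).round(1),'y',np.percentile(q[:,1],[1,99]).round(1))
    pts_=[]
    for y0 in range(-40,50,10):
        s=q[(q[:,1]>=y0)&(q[:,1]<y0+10)]
        if len(s)>15: pts_.append((y0+5,(np.percentile(s[:,0],3)+np.percentile(s[:,0],97))/2))
    if len(pts_)>2:
        b=np.polyfit(*np.array(pts_).T,1);print('  centre x at y0',b[1].round(2),'tilt deg',np.degrees(np.arctan(b[0])).round(2),[round(t[1],1) for t in pts_])
E
sed 's/imaging.capture(.top.)/(np.load("top0.npz")["p"],np.load("top0.npz")["d"])/; s/-35,45,25/45,110,25/' final.py > base.py; python3 base.py base; python3 final.py 10
```

```text
t 14.9 tcp line x,y,z mm 246.9 -92.4 156.9 rot [ 1.7992e+02 -8.0000e-02 -5.1540e+01] F [ 0.92  0.64 -0.69] w 0.0006 j [  8.6  18.8  -7.    0.1 -64.3  29.8]
need [-0.736 -0.495  0.583] [ 0.001 -0.001 -0.001] world [0.619 0.078 0.04 ]
spacer 630 rect ((78.42207336425781, 7.1222076416015625), (89.91899871826172, 40.06639099121094), 88.51901245117188) x [58.5 97.2] y [-36.9  50.8]
  centre x at y0 77.37 tilt deg 1.32 [np.float64(76.7), np.float64(76.8), np.float64(77.0), np.float64(77.5), np.float64(77.1), np.float64(77.7), np.float64(78.2), np.float64(77.8), np.float64(78.7)]
pin 390 rect ((-85.33936309814453, -8.071514129638672), (89.92436218261719, 23.801233291625977), 88.79010009765625) x [-97.  -73.3] y [-52.1  35.9]
  centre x at y0 -84.91 tilt deg 1.23 [np.float64(-85.8), np.float64(-85.1), np.float64(-85.4), np.float64(-85.1), np.float64(-84.7), np.float64(-84.6), np.float64(-84.4), np.float64(-84.1)]
t 14.9 tcp line x,y,z mm 246.9 -92.4 156.9 rot [ 1.7992e+02 -8.0000e-02 -5.1540e+01] F [ 0.92  0.64 -0.69] w 0.0006 j [  8.6  18.8  -7.    0.1 -64.3  29.8]
need [-0.736 -0.495  0.583] [ 0.001 -0.001 -0.001] world [0.619 0.078 0.04 ]
spacer 640 rect ((1.7633094787597656, 8.836761474609375), (89.78923034667969, 39.26533508300781), 88.83116912841797) x [-17.6  20.8] y [-35.2  53. ]
  centre x at y0 1.48 tilt deg 1.14 [np.float64(1.0), np.float64(0.7), np.float64(1.2), np.float64(1.3), np.float64(1.9), np.float64(1.7), np.float64(1.4), np.float64(2.6), np.float64(2.3)]
pin 387 rect ((-85.4434585571289, -8.029094696044922), (90.0064468383789, 23.859027862548828), 88.69499969482422) x [-97.  -73.4] y [-52.1  35.7]
  centre x at y0 -84.87 tilt deg 1.2 [np.float64(-85.8), np.float64(-85.1), np.float64(-85.3), np.float64(-85.0), np.float64(-84.6), np.float64(-84.7), np.float64(-84.3), np.float64(-84.2)]
```

View pics/top10.png

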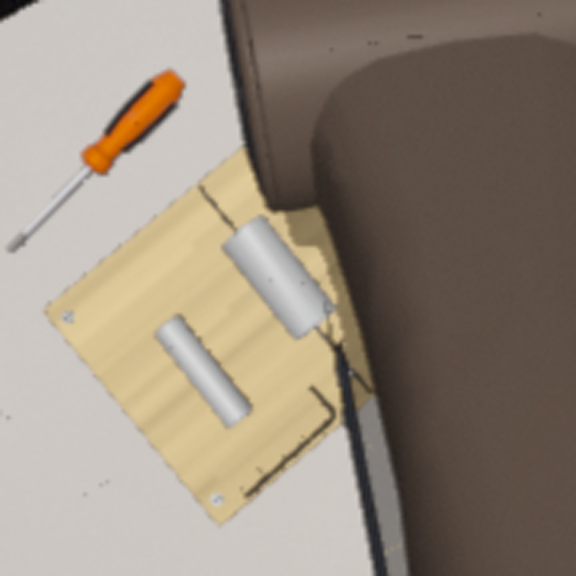

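The spacer sits about 1.6 mm toward +x and appears tilted ~1.1° against my line fit, but the pin shows the same tilt. I'll cross-check for bias using rays and the scene camera.

Run:
```python
from h import *
from plan import mid,ex,ey
def fit(q):
    f=cv2.fitLine(q.astype(np.float32),cv2.DIST_HUBER,0,.01,.01).ravel();return f,np.degrees(np.arctan2(f[1],f[0]))%180
i=imaging.camera_info('top')
# line only pieces, tight, weighted centroid across rows
z=np.load('top0.npz');p=z['p'];d=z['d'];P=pts(i,d)
g=cv2.GaussianBlur(cv2.cvtColor(p,cv2.COLOR_BGR2GRAY),(0,0),.6).astype(float)
q=[]
for t in np.arange(-95,96,1.0):
    prof=[];xs=np.arange(-8,8.1,.5)
    w=np.array([np.r_[mid+ey*t/1000+ex*x/1000,.012] for x in xs])
    c=(np.linalg.inv(i['T'])@np.c_[w,np.ones(len(w))].T)
    u=i['fx']*c[0]/-c[2]+i['cx'];v=-i['fy']*c[1]/-c[2]+i['cy']
    pr=cv2.remap(g.astype(np.float32),u.astype(np.float32)[None],v.astype(np.float32)[None],cv2.INTER_LINEAR)[0]
    dk=np.clip(np.median(pr)-12-pr,0,None)
    if dk.sum()>10:q.append((t,(dk*xs).sum()/dk.sum()))
q=np.array(q);b=np.polyfit(q[:,0],q[:,1],1);r_=q[:,1]-np.polyval(b,q[:,0]);k=abs(r_)<1.5;b=np.polyfit(q[k,0],q[k,1],1)
print('line in my frame: off',b[1].round(2),'tilt',np.degrees(b[0]).round(2),k.sum(),r_[k].std().round(2))
# silhouettes by colour -> rays on axis plane
for f,objs in (('top0',(('spacer',(263,187),.032),('pin',(213,235),.024))),('top10',(('spacer',(236,206),.032),('pin',(213,235),.024)))):
    p=np.load(f+'.npz')['p'];hsv=cv2.cvtColor(p,cv2.COLOR_BGR2HSV)
    m=((hsv[...,1]<45)&(hsv[...,2]>85)).astype(np.uint8)
    m=cv2.morphologyEx(m,cv2.MORPH_OPEN,np.ones((3,3)))
    n,l,s,c=cv2.connectedComponentsWithStats(m,connectivity=4)
    for nm,(u,v),zz in objs:
        j=l[v,u];ys,xs=np.where(l==j)
        w=np.array([on_plane(i,a,b,zz)[:2] for a,b in zip(xs,ys)])-mid
        L=np.c_[w@ex,w@ey]*1000;R=cv2.minAreaRect(L.astype(np.float32))
        # per-slice mid
        sl=[(y0+4,(np.percentile(L[(L[:,1]>=y0)&(L[:,1]<y0+8),0],2)+np.percentile(L[(L[:,1]>=y0)&(L[:,1]<y0+8),0],98))/2) for y0 in np.arange(R[0][1]-36,R[0][1]+29,8)]
        b=np.polyfit(*np.array(sl).T,1);print(f,nm,len(xs),np.round(R[0],1),np.round(R[1],1),'x0',b[1].round(2),'tilt',np.degrees(b[0]).round(2))
```

```text
line in my frame: off 0.07 tilt -0.06 191 0.14
top0 spacer 600 [78.3  7.5] [91.5 38.1] x0 78.06 tilt 1.3
top0 pin 363 [-85.2  -8.3] [90.2 22.4] x0 -85.05 tilt 0.94
top10 spacer 615 [1.7 9.1] [92.6 38.1] x0 1.59 tilt 1.42
top10 pin 370 [-85.2  -8.5] [90.6 23. ] x0 -85.05 tilt 1.03
```

Rays and depth agree: the spacer is 1.6 mm off the line, tilted ~1.2° (it started at 1.3°, so it rolled purely), and the pin hasn't moved. I'll take out the residual offset with one more small nudge, since the TCP-to-centre gap has been a constant 30.4 mm.

Call:
apply_moves:
  moves:
    - [-0.1, -0.05, 0, 0, 0, 0]
    - [-0.3, -0.16, 0, 0, 0, 0]
    - [-0.5, -0.28, 0, 0, 0, 0]
    - [-0.7, -0.4, 0, 0, 0, 0]
    - [-0.82, -0.48, 0, 0, 0, 0]
    - [-0.88, -0.5, 0.1, 0, 0, 0]
    - [-0.9, -0.505, 0.25, 0, 0, 0]
    - [-0.9, -0.505, 0.42, 0, 0, 0]
    - [-0.9, -0.505, 0.58, 0, 0, 0]
    - [-0.9, -0.505, 0.7, 0, 0, 0]
    - [-0.9, -0.505, 0.75, 0, 0, 0]
    - [-0.9, -0.505, 0.75, 0, 0, 0]

```text
time_s: 16.45
tcp_pos: [0.6001, 0.1065, 0.0064]
eef_rot: [179.9, -0.1, -51.4]
contact_force: [0.0, -0.2, 0.7]
gripper_width: 0.0004
```

```bash
python3 plan.py .036 .009 .0067;python3 plan.py .0303 .009 .0067
```

```text
t 16.45 tcp line x,y,z mm 65.8 9.2 6.4 rot [ 1.7989e+02 -7.0000e-02 -5.1430e+01] F [ 0.03 -0.23  0.73] w 0.0004 j [ 28.5  24.7 -20.4   0.1 -44.9  10. ]
need [-0.149  0.001 -0.002] [ 0.001 -0.001  0.001] world [0.581 0.13  0.007]
t 16.45 tcp line x,y,z mm 65.8 9.2 6.4 rot [ 1.7989e+02 -7.0000e-02 -5.1430e+01] F [ 0.03 -0.23  0.73] w 0.0004 j [ 28.5  24.7 -20.4   0.1 -44.9  10. ]
need [-0.178  0.001 -0.002] [ 0.001 -0.001  0.001] world [0.578 0.134 0.007]
```

Call:
apply_moves:
  moves:
    - [-0.03, 0, -0.002, 0, 0, 0]
    - [-0.07, 0, -0.002, 0, 0, 0]
    - [-0.11, 0, -0.002, 0, 0, 0]
    - [-0.14, 0, -0.002, 0, 0, 0]
    - [-0.155, 0, -0.002, 0, 0, 0]
    - [-0.162, 0, -0.002, 0, 0, 0]
    - [-0.167, 0, -0.002, 0, 0, 0]
    - [-0.171, 0, -0.002, 0, 0, 0]
    - [-0.175, 0, -0.002, 0, 0, 0]
    - [-0.178, 0, -0.002, 0, 0, 0]
    - [-0.178, 0, -0.002, 0, 0, 0]

```text
time_s: 17.82
tcp_pos: [0.578, 0.1343, 0.0067]
eef_rot: [179.9, -0.1, -51.4]
contact_force: [-0.0, 0.2, -0.4]
gripper_width: 0.0004
```

```bash
python3 look.py 11
```

```text
t 17.825 tcp line x,y,z mm 30.2 9.3 6.7 rot [ 1.7989e+02 -7.0000e-02 -5.1440e+01] F [-0.01  0.18 -0.38] w 0.0004 j [ 32.   23.5 -22.5   0.1 -44.    6.5]
need [-0.001  0.014 -0.166] [ 0.001 -0.001  0.001] world [0.576 0.133 0.04 ]
scene y -45 89 x [-18.4   1.4  17.4] ridge x 0.5 z98 52.9 ymin -42.6
scene y -30 35 x [-14.9  14.5  18.8] ridge x 2.1 z98 48.5 ymin -30.0
scene y -15 16 x [18.7 36.9 39.7] ridge x 36.9 z98 56.9 ymin -14.0
scene y 0 14 x [37.2 38.4 39.4] ridge x 38.5 z98 57.3 ymin 0.5
top y -45 25 x [-20.3 -10.8  18.4] ridge x -4.9 z98 52.5 ymin -35.9
top y -30 37 x [-19.6 -12.5  16.2] ridge x -6.7 z98 53.1 ymin -29.7
```

Edges are about −20 and +18.5, so it is centred there. I back off, rise clear and verify.

Call:
apply_moves:
  moves:
    - [0.01, 0, 0, 0, 0, 0]
    - [0.05, 0, 0, 0, 0, 0]
    - [0.12, 0, 0, 0, 0, 0]
    - [0.18, 0, -0.02, 0, 0, 0]
    - [0.2, 0, -0.15, 0, 0, 0]
    - [0.22, 0, -0.35, 0, 0, 0]
    - [0.25, 0, -0.55, 0, 0, 0]
    - [0.35, 0.1, -0.72, 0, 0, 0]
    - [0.55, 0.2, -0.75, 0, 0, 0]
    - [0.75, 0.3, -0.75, 0, 0, 0]
    - [0.95, 0.45, -0.75, 0, 0, 0]
    - [1.0, 0.5, -0.75, 0, 0, 0]

```text
time_s: 19.42
tcp_pos: [0.6244, -0.0874, 0.1573]
eef_rot: [179.9, -0.1, -51.6]
contact_force: [0.4, 0.8, 0.4]
gripper_width: 0.0009
```

Call:
apply_moves:
  moves:
    - [0.05, 0.02, 0, 0, 0, 0]
    - [0.1, 0.05, 0, 0, 0, 0]
    - [0.12, 0.1, 0, 0, 0, 0]
    - [0.12, 0.1, 0, 0, 0, 0]

```text
time_s: 19.92
tcp_pos: [0.6232, -0.1187, 0.1573]
eef_rot: [179.9, -0.1, -51.6]
contact_force: [0.4, 0.1, 0.5]
gripper_width: 0.0006
```

```bash
python3 final.py 12
python3 - <<'E'
from h import *
p,d=imaging.capture('scene');cv2.imwrite('pics/sc12.png',p)
E
```

```text
t 19.925 tcp line x,y,z mm 256.4 -112.9 157.3 rot [ 1.7986e+02 -6.0000e-02 -5.1630e+01] F [0.39 0.11 0.45] w 0.0006 j [  6.9  18.2  -7.8   0.1 -64.1  31.4]
need [-0.784 -0.597  0.584] [ 0.002 -0.001 -0.002] world [0.619 0.078 0.04 ]
spacer 643 rect ((0.1415538787841797, 8.91373062133789), (89.84767150878906, 39.6092414855957), 88.88587951660156) x [-19.5  19.4] y [-35.3  52.9]
  centre x at y0 -0.18 tilt deg 1.48 [np.float64(-1.1), np.float64(-0.6), np.float64(-0.6), np.float64(-0.3), np.float64(-0.2), np.float64(0.1), np.float64(0.8), np.float64(0.5), np.float64(1.1)]
pin 391 rect ((-85.32324981689453, -8.02734375), (89.984130859375, 23.989614486694336), 89.06511688232422) x [-97.1 -73.3] y [-52.1  35.6]
  centre x at y0 -84.89 tilt deg 1.16 [np.float64(-85.7), np.float64(-85.1), np.float64(-85.4), np.float64(-85.1), np.float64(-84.6), np.float64(-84.6), np.float64(-84.4), np.float64(-84.2)]
```

View pics/top12.png

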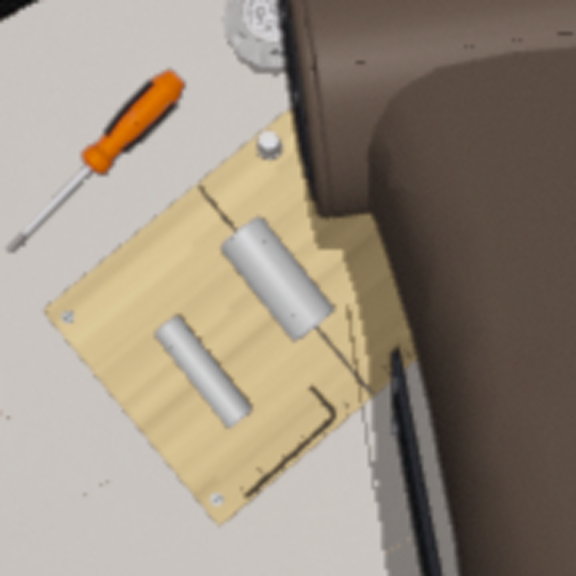

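View pics/sc12.png

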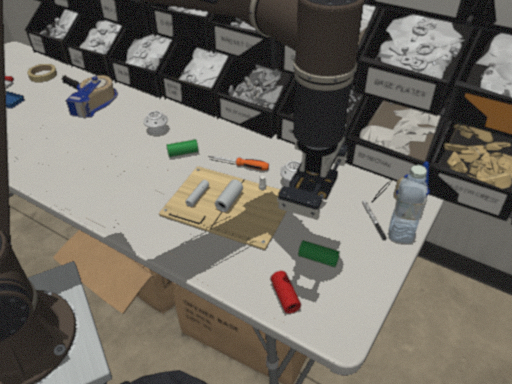

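The spacer lies at (278,277) in the top crop with the line leaving both of its ends. It is centred within 0.2 mm and still, and the arm is clear. The pin is unmoved, and the cap (268,143), hex key and screwdriver are in place. I'm handing the job in.

```bash
python3 -c "
from plant import r
print(r.close_job())"
```

```text
the job is handed in; nothing more can be done
None
```

I rolled the grey 40 mm spacer to the line with slow pushes from the shut fingertips, high on its side. I never pinched or lifted it, and I handed the job in at about 20 s with the arm clear of everything.

**Last checks (top camera):**
- **Spacer:** its middle is 0.1–0.2 mm from the line. It is still tilted about 1.2–1.5° to the line, roughly as it started (1.3°), because it rolled without turning; I left that.
- **Other objects:** the pin measured the same as at the start (x = −85.3 mm). The nozzle cap, hex key, screwdriver and look-alikes looked in place; I did not compare them, the chrome post or the carton by measurement.

**What disagreed:** the fingertips sit about 32 mm higher than the reported TCP, as seen in the scene camera's depth. My first approach therefore passed above the spacer without touching it. I corrected the height from the images before pushing, and the measured forces stayed at noise level.

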